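Open the drop gate and send the mould down the curing lane

ROBOT

A 6-joint arm with a two-finger parallel gripper is mounted at the origin on the work surface. World frame = base frame: x ahead of the robot, y to its left, z up, the work surface at z = 0. Lengths are in m, angles in degrees, forces in N, time in s.
With the tool pointing down it reaches from about 0.3 to 0.85 m from the base axis. Payload 5.4 kg.
Tool frame: the origin (TCP) lies at the very end of the fingers, on their centre line; the grasp point (between the pads) lies 19 mm behind it; x points along the fingers, y is the direction in which the jaws open and shut, and the axes are right-handed (so a half turn about x gives the same grasp; the last joint's range is limited). The gripper opens to 85 mm and grips with 20 to 120 N. Pads are 22 mm wide; open, the fingers measure 114 mm over their backs; the gripper's body (76 mm by 85 mm) begins 54 mm behind the grasp point. The pads swing forward as they close: fully open they stand 13 mm farther back than shut.
Start: joints at [-78.157, 9.076, 91.501, -0, 79.423, -12.038], TCP at [0.233, -0.526, 0.231] pointing down, gripper open.
Joint ranges: [-166.64, 166.64], [-54.1, 131.32], [10.49, 154.53], [-73.88, 253.88], [9.74, 151.15], [-171.62, 171.62]. Speed limits (degrees/s): [147.25, 147.25, 180, 180, 180, 180].

INTERFACE

Orientations are given as a 3x3 rotation matrix whose columns are the frame's x, y, z axes.
In Python, from station import robot, capture gives the robot as it stands.
- The arm moves only by the tool apply_moves, never from a script. Its argument "targets" is a list that holds one entry, the list of rows, each a list of 7 numbers: the shift along the tool's x, y, z in cm, then the turn, a rotation vector about the tool's x, y, z in degrees, then the opening, from 0 (shut) to 1 (fully open). In form: [[[dx, dy, dz, ax, ay, az, claw], ...]]. A call has 1 to 20 rows; each row is the pose to reach, as a shift and turn from the pose measured when the call began, along the tool's axes at that moment; what a row does not reach only later rows make up. A row lasts 1/10 s, in which the tool goes at most 50 mm and 8.59 degrees, less where a joint would pass 70% of its speed; a pose out of reach is approached as far as the arm can. A call with a gripper value outside its range is refused whole. The fingers move at their own pace and stop on an object; "squeeze" is the grip in N (left out, the last holds). Time passes only in rows, so rows that repeat a pose let the fingers close. It gives the time, the measured TCP pose, the force and the opening at its end, in the units of the state.
- robot.read_state(): the state, without advancing time (a new reading comes with each control period).
- capture(name): name is "scene" or "top" or "wrist"; returns a dict with "img" (420x560x3 uint8, red, green, blue), "intrinsics" (3x3 intrinsics, pixels), "distortion" ([k1, k2, p1, p2, k3] as OpenCV has them; the pictures are not rectified), "xyz" and "attitude" of the camera in the world; the wrist camera has in their place "T_tool_cam" (4x4, takes a point from camera to tool coordinates, whose origin is the TCP and whose axes are the tool frame's). Camera axes: x right, y down, z forward; pixel columns grow to the right and rows downward; lengths in m; the calibration is good to about 2 mm. A picture is of the moment at which its call begins: read the wrist's pose just before it. There is no depth.
- robot.hand_in(): hands the job in, once; it reports no verdict.
The state is a dict: "clock": time; "joint_positions": joint angles; "qvel": joint speeds; "tau": joint torques, N m; "eef_pos": TCP position; "tcp_rot": TCP orientation; "wrist_force": force on the tool from outside, world axes, zero at the start; "ft_torque": the same for the moment, N m; "gripper_width": finger opening in m.
Only numpy, scipy, OpenCV 4.12 (cv2) and the standard library are available. Lean on these libraries where they do the work, as an engineer would, in place of code of your own. Each camera call takes 0.05 s, during which the arm holds its last target. There are 200 camera calls.

TASK

Push the counterweighted gate arm up from underneath until it tips past its balance point and stays raised on its own. Then, through the open gate, push the plaster mould along the lane until it is fully home against the end stop. Only push: do not grip the arm or lift the mould, leave the arm up, and leave the other things on the table where they are.

Things in the scene. Friction and masses are not known exactly. Their poses are not given: they have to be found in the camera images.
- lane: Fixed plywood slide on the table, 124 mm wide, 430 long. Its y axis runs along it (y -210 to +220 mm), x across it, away from the robot, z up; origin at table height under the point where the gate crosses. Floor 12 mm above the table; side rails 12 mm wide, tops 30 mm above the table, leave a channel 100 mm wide (x -50 to +50). The +y end is open. Place and yaw vary.
- stop_face (a point): Middle of the end stop's inner face (towards lane +y), at lane x = 0, y = -190 mm, 36 mm above the table; the stop is a cross block 15 mm thick, its top 60 mm above the table. The mould is home when its face touches this.
- cradle (a point): Top of the fixed steel cradle post under the lowered arm, on the near rail at lane x = -56 mm, y = 0, 78 mm above the table; 36 mm wide along y, 12 mm thick, with two thin prongs up to 96 mm.
- gate (a joint): Hinge of the gate arm, rad: 0 = arm down, level across the lane (lower stop); 1.65 = raised, just past upright (upper stop). It balances near 0.92: below that it falls back, above it tips over by itself and, damped, settles on the upper stop in about 2 s. Raising it slowly takes about 1 to 3 N upward near the tip.
- gate_pivot (a point): Centre of the gate's hinge axis, 90 mm above the table at lane x = 105 mm, y = 0; axis parallel to the lane's y. Between two fixed posts 110 mm high at lane x 90 to 120, y -22 to +22 mm. A steel counterweight (44 mm diameter and length) is fixed to the arm 70 mm up and behind the pivot.
- gate_tip (a point): Centre of the free end of the gate arm, a 20 x 20 mm square bar running 220 mm from the pivot towards the robot (lane -x), with a black rubber end; moves with the arm. Down, its underside is 80 mm above the table and its last 53 mm (lane x -115 to -62 mm) overhang freely on the robot's side of the lane.
- mould: Strapped two-part plaster mould, an off-white block with two black rubber straps, 96 mm across the lane (x), 92 mm along it (y), 100 mm high, about 0.8 kg, loose. Origin at the centre of its underside. It stands in the channel on the lane's +y side of the gate, too tall to pass under the lowered arm. Fully home, its origin is at lane y = -144 mm.
- apple_a: Bystander: cast plaster apple, 72 mm wide, 74 mm high with its stalk, beside the far rail; origin under it. Leave it.
- apple_b: Bystander: cast plaster apple, 76 mm wide, 78 mm high, beside the near rail on the lane's +y half; origin under it. Leave it.
- squash_a: Bystander: cast plaster squash, 71 mm wide, 81 mm high, beside the near rail on the lane's -y half; origin under it. Leave it.
- squash_b: Bystander: cast plaster squash, 84 mm wide, 95 mm high, on the table at the left; origin under it. Leave it.
- bottle: Bystander: white plastic bottle, 60 mm diameter, 160 mm high, on the table at the left; origin under it. Leave it.
- tub: Bystander: grey open plastic tub, 90 mm diameter, 70 mm high, on the table at the right; origin under it. Leave it.
- mallet: Bystander: hammer lying on the table at the right; origin under its middle. Leave it.

How it is judged (in metres and radians):
On the way, in this order (a step that is already met when the one before it is completed fails the run):
1. the gate arm is raised and stays at its upper stop while the mould still waits on its own side of the gate (value of joint gate above 1.5 rad and y of mould in the frame of lane above 0.05 m), for 0.3 s.
2. the mould is through the gate and home against the end stop (y of mould in the frame of lane below -0.132 m), for 0.2 s.
At the end, for the whole second after the job is handed in: The gate arm stands raised by itself (joint above 1.5 rad) and the mould stands upright (within 0.08 rad) and at rest on the lane's floor, beyond the gate, within 12 mm of touching the end stop (value of joint gate above 1.5 rad and y of mould in the frame of lane between -0.152 and -0.132 m and x of mould in the frame of lane between -0.012 and 0.012 m and height (world z) of mould below 0.02 m and angle between mould's own z axis and vertical below 0.08 rad and linear speed of mould below 0.02 m/s).
It fails at once if the mould is lifted more than 15 mm off the lane's floor (height (world z) of mould above 0.027 m).
It fails at once if the mould is tipped over (more than 0.35 rad) (angle between mould's own z axis and vertical above 0.35 rad).
It fails at once if the gate arm is gripped or forced (finger force above 35 N) (contact force between the fingers and gate above 35 N).
It fails at once if a bystander is moved more than 30 mm (distance of any of apple_a, apple_b, squash_a, squash_b, bottle, tub, mallet from where it was at the start of the episode above 0.03 m).
It also fails if it takes over 64 s, if anything falls off the work surface, if the arm or the gripper's body presses on something with over 40 N, if the wrist force passes 120 N, or if a joint passes its speed limit or range.

## Working session

There is one attempt and no reset: what is moved stays moved. The work goes in short steps, Python scripts to look and compute and a tool call to move; the robot and the scene stay as the last step left them, time stands still between calls to the robot, and variables do not carry over. Pictures are saved under pics/ and viewed, about 8 in all and at most 12, crops included, and the job is handed in when it is done.

Besides the shell and the picture viewer there is one more tool, called by a JSON object that holds its "method" and its "body", one argument or row to a line. apply_moves: Moves the arm, as the interface text tells. Its arguments: {"type":"object","properties":{"targets":{"type":"array","items":{"type":"array","items":{"type":"array","items":{"type":"number"}}}},"squeeze":{"type":"number"}},"required":["targets"]}

```bash
mkdir -p pics; ls
python3 - <<'E'
from station import robot, capture
import cv2,numpy as np,pickle
d={}
for n in("scene","top"):
    c=capture(n); d[n]=c; cv2.imwrite(f"pics/{n}0.png",c["img"][:,:,::-1])
    print(n,c["xyz"],c["attitude"],c["intrinsics"],c["distortion"])
pickle.dump(d,open("c0.pkl","wb"))
print(robot.read_state())
E
```

```text
pics
scene [ 1.24761572 -0.14015167  0.71415289] [[ 0.21694541  0.66030873 -0.71897641]
 [ 0.97595673 -0.16259447  0.14516024]
 [-0.02105101 -0.73318171 -0.67970687]] [[380.39628239   0.         277.54684274]
 [  0.         380.39628239 207.16368891]
 [  0.           0.           1.        ]] [-0.05867049  0.          0.          0.          0.        ]
top [ 0.46931683 -0.01244601  1.35443844] [[-0.02867595 -0.99523258  0.09321912]
 [-0.99955537  0.02931224  0.00546347]
 [-0.00816988 -0.093021   -0.99563063]] [[392.33348598   0.         280.0458341 ]
 [  0.         392.33348598 212.20411101]
 [  0.           0.           1.        ]] [-0.10821331  0.          0.          0.          0.        ]
{'clock': 0.1, 'joint_positions': array([-7.81569560e+01,  9.11195893e+00,  9.15657296e+01,  8.28088086e-04,
        7.94236045e+01, -1.20375364e+01]), 'qvel': array([ 0.05882451, -0.11639749, -0.17785055, -0.02464384, -0.04531778,
       -0.00479843]), 'tau': array([ 8.22969332e-05, -3.96986997e+01, -3.32338929e+01, -1.97191080e-04,
        4.13479196e-03, -1.43522442e-06]), 'eef_pos': array([ 0.23265023, -0.52522954,  0.23037999]), 'tcp_rot': array([[-3.48922970e-04,  4.04828952e-01, -9.14392365e-01],
       [ 1.73318011e-03, -9.14390803e-01, -4.04828921e-01],
       [-9.99998437e-01, -1.72606077e-03, -3.82589531e-04]]), 'wrist_force': array([0.4208969 , 0.37726471, 0.14405477]), 'ft_torque': array([-0.00347363,  0.00597367, -0.00524822]), 'gripper_width': 0.08537112758943866}
```

View pics/top0.png

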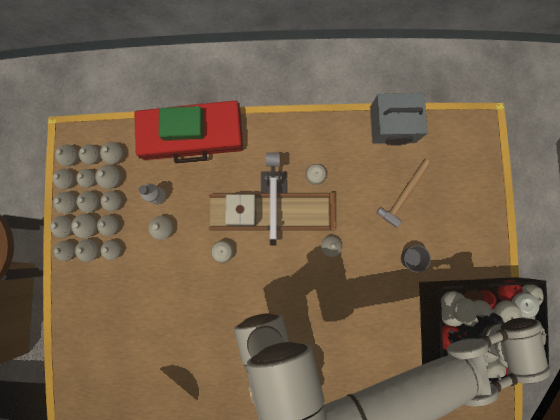

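View pics/scene0.png

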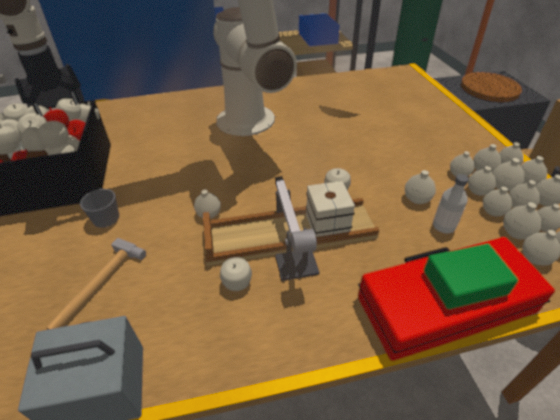

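The top view shows the lane at pixels (209–335, 193–230) with the stop on the right. The arm is down, with its tip at about (273,243), and the mould at about (240,209). The apples and squash sit beside the rails at (222,251), (316,173) and (331,245). The scene view agrees. I'll enlarge the lane to get accurate pixels.

Run:
```python
import cv2
a=cv2.imread("pics/top0.png")[140:270,190:380]; b=cv2.imread("pics/scene0.png")[160:300,180:400]
a=cv2.resize(a,None,fx=4,fy=4,interpolation=2); b=cv2.resize(b,None,fx=3.6,fy=3.6,interpolation=2)
cv2.imwrite("pics/topc.png",a); cv2.imwrite("pics/scc.png",b)
```

```text
(no output)
```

View pics/topc.png

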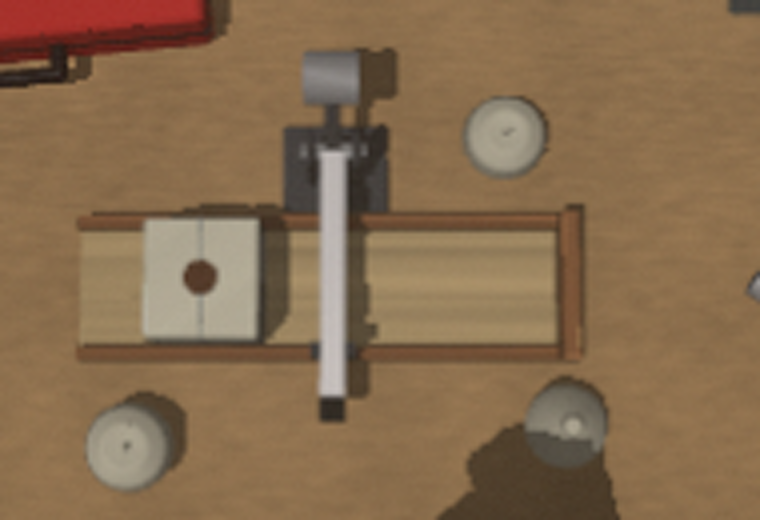

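View pics/scc.png

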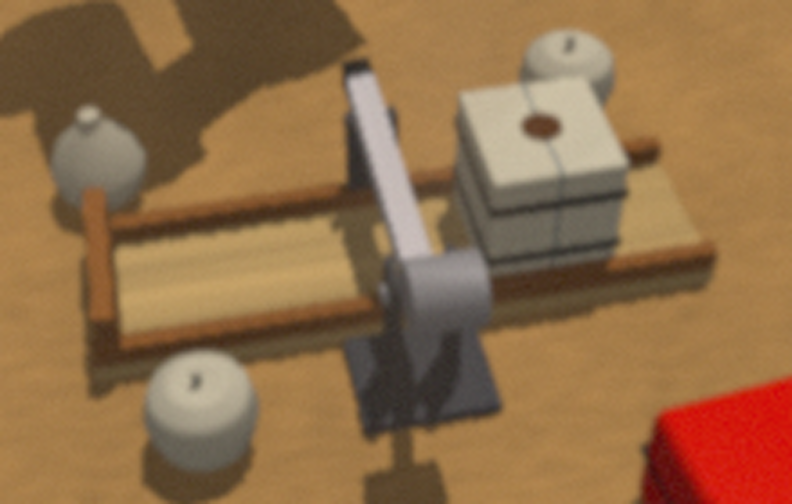

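The crops show these features, as (top crop / scene crop) pixels:
- Arm tip end: (332,421) / (356,63)
- Mould centre mark: (200,277) / (542,126)
- Stop's inner top corners: about (560,207) and (560,356) / (118,320) and (106,190)
- Open-end rail corners: (78,359) and (78,217) / (657,143) and (714,247)

I'll triangulate these and check the heights.

```bash
cat > h.py <<'E'
import cv2,numpy as np,pickle
d=pickle.load(open("c0.pkl","rb"))
def ray(c,p):
    q=cv2.undistortPoints(np.array([[p]],float),c["intrinsics"],np.array(c["distortion"]))[0,0]
    r=c["attitude"]@np.array([q[0],q[1],1]); return np.array(c["xyz"]),r/np.linalg.norm(r)
def T(u,v): return ray(d["top"],(190+(u+.5)/4-.5,140+(v+.5)/4-.5))
def S(u,v): return ray(d["scene"],(180+(u+.5)/3.6-.5,160+(v+.5)/3.6-.5))
def tri(a,b):
    A=np.stack([a[1],-b[1]],1); s=np.linalg.lstsq(A,b[0]-a[0],rcond=None)[0]
    p,q=a[0]+s[0]*a[1],b[0]+s[1]*b[1]; return (p+q)/2,np.linalg.norm(p-q)
def pl(r,z): return r[0]+r[1]*(z-r[0][2])/r[1][2]
E
python3 - <<'E'
from h import *
np.set_printoptions(precision=4,suppress=True)
for n,t,s in [("tip top end",(332,421),(356,63)),("mould top",(200,277),(542,126)),("stop far",(560,207),(118,320)),("stop near",(560,356),(106,190)),("rail+ near",(78,359),(657,143)),("rail+ far",(78,217),(714,247))]:
    print(n,*tri(T(*t),S(*s)))
for n,p,z in [("rail+near",(78,345),.03),("rail- near",(556,345),.03),("rail+far",(78,230),.03),("rail- far",(556,230),.03),("stop n",(560,358),.06),("stop f",(560,205),.06),("tip",(332,421),.1),("arm base",(333,150),.1),("mould",(200,277),.112),("mould c1",(143,218),.112),("c2",(260,218),.112),("c3",(143,339),.112),("c4",(262,341),.112),("apple_b",(127,447),.04),("squash_a",(567,423),.04),("cwt",(331,77),.16)]:
    print(n,pl(T(*p),z))
E
```

```text
tip top end [0.4827 0.0202 0.0967] 0.0019925572171738543
mould top [0.5996 0.1216 0.1136] 0.0023223525091498093
stop far [ 0.6554 -0.1737  0.0596] 0.002230136269675849
stop near [ 0.5312 -0.1698  0.0576] 0.0040001537825324705
rail+ near [0.5421 0.2379 0.0239] 0.0008207635210529578
rail+ far [0.6621 0.2327 0.0332] 0.004958336574574322
rail+near [0.5538 0.237  0.03  ]
rail- near [ 0.5421 -0.1681  0.03  ]
rail+far [0.6522 0.2358 0.03  ]
rail- far [ 0.64  -0.172  0.03 ]
stop n [ 0.5296 -0.1675  0.06  ]
stop f [ 0.657  -0.1726  0.06  ]
tip [0.4828 0.0211 0.1   ]
arm base [0.7016 0.0144 0.1   ]
mould [0.6001 0.1229 0.112 ]
mould c1 [0.649  0.1679 0.112 ]
c2 [0.6461 0.074  0.112 ]
c3 [0.5519 0.1694 0.112 ]
c4 [0.5476 0.0746 0.112 ]
apple_b [0.4664 0.195  0.04  ]
squash_a [ 0.476  -0.1736  0.04  ]
cwt [0.748  0.0131 0.16  ]
```

Lane frame: tip, rails and stop agree to about 3 mm. The origin is about (0.598, 0.017), the yaw about −1.7°, and the mould is at lane y ≈ 0.105. I'll lift the gate with the shut fingers pointing 45° forward and down, hooked under the rubber end.

```bash
cat >> h.py <<'E'
from scipy.spatial.transform import Rotation as R
np.set_printoptions(precision=3,suppress=True)
O=np.array([.598,.0172,0]);XL=np.array([.9996,-.029,0]);YL=np.array([.029,.9996,0]);Z=np.array([0,0,1.])
def L(x,y,z): return O+x*XL+y*YL+z*Z
def inl(p): p=p-O; return np.array([p@XL,p@YL,p[2]])
def rot(pitch,y=-YL):  # pitch below horizontal, tool y
    a=np.radians(pitch); x=np.cos(a)*XL-np.sin(a)*Z; return np.stack([x,y,np.cross(x,y)],1)
def rel(p,Rt,s):
    R0=np.array(s["tcp_rot"]); return R0.T@(p-s["eef_pos"])*100, R.from_matrix(R0.T@Rt).as_rotvec(degrees=True)
E
python3 - <<'E'
from h import *
from station import robot,capture
s=robot.read_state()
print(rel(L(-.18,.002,.23),rot(45),s)); print(capture("wrist")["T_tool_cam"])
E
```

```text
(array([  0.127, -42.751, -39.211]), array([24.167, 44.238, 10.124]))
[[ 0.001 -0.298  0.954 -0.143]
 [ 1.     0.001 -0.001  0.001]
 [-0.001  0.954  0.298 -0.076]
 [ 0.     0.     0.     1.   ]]
```

{"method": "apply_moves", "body": {
  "targets": [
    [[0,-10,-9,5,10,2,0],[0,-20,-18,10,20,5,0],[0,-30,-28,17,31,7,0],[0,-43,-39,24,44,10,0],[0,-43,-39,24,44,10,0],[0,-43,-39,24,44,10,0],[0,-43,-39,24,44,10,0],[0,-43,-39,24,44,10,0],[0,-43,-39,24,44,10,0],[0,-43,-39,24,44,10,0],[0,-43,-39,24,44,10,0],[0,-43,-39,24,44,10,0],[0,-43,-39,24,44,10,0],[0,-43,-39,24,44,10,0],[0,-43,-39,24,44,10,0],[0,-43,-39,24,44,10,0],[0,-43,-39,24,44,10,0],[0,-43,-39,24,44,10,0]]
  ]
}}

```text
clock: 1.95
eef_pos: [0.4448, 0.0287, 0.2271]
tcp_rot: [[0.693, -0.032, -0.72], [-0.025, -0.999, 0.021], [-0.721, 0.004, -0.693]]
wrist_force: [0.5, 0.2, 0.6]
gripper_width: -0.0
```

Run:
```python
from h import *
from station import robot,capture
s=robot.read_state(); print(s["clock"],inl(s["eef_pos"]),s["tcp_rot"],s["joint_positions"],s["gripper_width"])
for n,x,z in(("A",-.172,.104),("B",-.115,.0475)): print(n,rel(L(x,.002,z),rot(45),s))
c=capture("wrist"); cv2.imwrite("pics/w1.png",c["img"][:,:,::-1])
```

```text
1.95 [-0.153  0.007  0.227] [[ 0.693 -0.032 -0.72 ]
 [-0.025 -0.999  0.021]
 [-0.721  0.004 -0.693]] [-21.669 -54.043 147.322  18.827  46.111  62.009] -3.725667824756167e-05
A (array([7.587, 0.469, 9.868]), array([ 0.01 ,  1.111, -0.281]))
B (array([15.61 ,  0.429,  9.677]), array([ 0.01 ,  1.111, -0.281]))
```

View pics/w1.png

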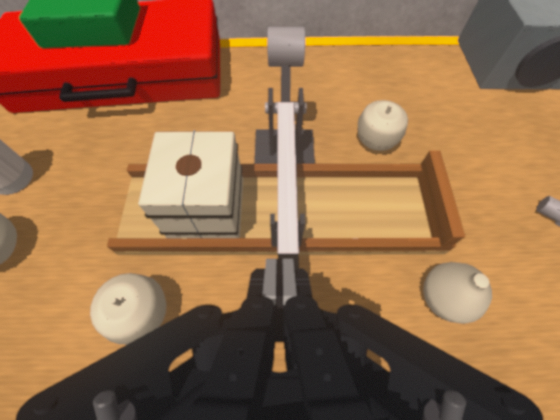

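The wrist view shows the fingers in line with the gate arm, with its black end at about (288,252). Nothing is in the way. J2 is near its limit, so I'll descend straight in front of the tip and then go under it.

{"method": "apply_moves", "body": {
  "targets": [
    [[3.4,0.4,3,0,0.5,0,0],[6.7,0.5,5.9,0,1,0,0],[10,0.5,8.9,0,1,0,0],[13.4,0.5,11.8,0,1,0,0],[13.4,0.5,11.8,0,1,0,0],[13.4,0.5,11.8,0,1,0,0],[13.4,0.5,11.8,0,1,0,0],[13.4,0.5,11.8,0,1,0,0]]
  ]
}}

```text
clock: 2.8
eef_pos: [0.4523, 0.0223, 0.0484]
tcp_rot: [[0.704, -0.034, -0.709], [-0.026, -0.999, 0.023], [-0.709, 0.002, -0.705]]
wrist_force: [-0.2, -0.5, 0.0]
gripper_width: -0.0001
```

Run:
```python
from h import *
from station import robot,capture
s=robot.read_state(); print(s["clock"],inl(s["eef_pos"]),s["tcp_rot"],s["joint_positions"],s["wrist_force"])
print(rel(L(-.113,.002,.0475),rot(45),s))
# lift: corner path with TCP offset (+.0215 tip past -> keep contact offset)
for th in (0,.25,.5,.75,.95,1.1):
    x=.105-.22*np.cos(th)-.01*np.sin(th); z=.09+.22*np.sin(th)-.01*np.cos(th)
    print(th,rel(L(x+.010,.002,z-.0255),rot(45),s)[0])
```

```text
2.8 [-0.146  0.001  0.048] [[ 0.704 -0.034 -0.709]
 [-0.026 -0.999  0.023]
 [-0.709  0.002 -0.705]] [-22.862 -20.229 154.233  78.152  14.791  -3.008] [-0.17  -0.547  0.016]
(array([ 2.374, -0.135, -2.268]), array([-0.113,  0.186, -0.308]))
0 [ 2.441 -0.138 -3.329]
0.25 [-1.134 -0.127 -7.496]
0.5 [ -3.568  -0.123 -12.419]
0.75 [ -4.707  -0.128 -17.791]
0.95 [ -4.637  -0.137 -22.188]
1.1 [ -4.011  -0.147 -25.428]
```

{"method": "apply_moves", "body": {
  "targets": [
    [[1.2,-0.1,-1.2,0,0,0,0],[2.4,-0.1,-2.3,0,0,0,0],[2.4,-0.1,-2.3,0,0,0,0],[2.4,-0.1,-3.3,0,0,0,0],[1.2,-0.1,-4.7,0,0,0,0],[0,-0.1,-6.1,0,0,0,0],[-1.1,-0.1,-7.5,0,0,0,0],[-1.1,-0.1,-7.5,0,0,0,0]]
  ]
}}

```text
clock: 3.6
eef_pos: [0.4974, 0.0213, 0.1107]
tcp_rot: [[0.705, -0.035, -0.708], [-0.028, -0.999, 0.022], [-0.709, 0.004, -0.706]]
wrist_force: [-0.4, 0.0, -2.2]
gripper_width: -0.0001
```

Run:
```python
from h import *
from station import robot,capture
s=robot.read_state(); print(s["clock"],inl(s["eef_pos"]),s["joint_positions"],s["wrist_force"])
for th in (.25,.5,.75,.95,1.1,1.2):
    x=.105-.22*np.cos(th)-.01*np.sin(th); z=.09+.22*np.sin(th)-.01*np.cos(th)
    print(th,rel(L(x+.010,.002,z-.0255),rot(45),s)[0])
c=capture("scene"); cv2.imwrite("pics/s2.png",c["img"][:,:,::-1])
```

```text
3.6 [-0.101  0.001  0.111] [-18.993 -22.764 146.31   43.124  17.308  35.816] [-0.354  0.034 -2.185]
0.25 [ 0.106 -0.082  0.094]
0.5 [-2.321 -0.071 -4.831]
0.75 [ -3.455  -0.069 -10.205]
0.95 [ -3.379  -0.075 -14.601]
1.1 [ -2.749  -0.083 -17.841]
1.2 [ -2.063  -0.091 -19.932]
```

View pics/s2.png

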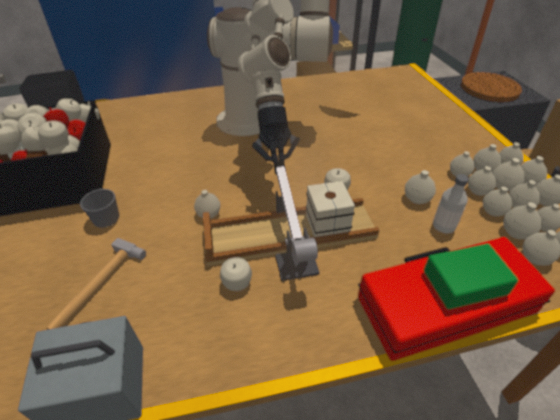

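The scene view shows the arm tip (280,160) lifted on the fingers, with −2.2 N downward on the tool, as the text says. I'll continue past the balance point and hold back slightly as it tips.

{"method": "apply_moves", "body": {
  "targets": [
    [[-0.8,-0.1,-1.6,0,0,0,0],[-1.6,-0.1,-3.2,0,0,0,0],[-2.3,-0.1,-4.8,0,0,0,0],[-2.7,-0.1,-6.6,0,0,0,0],[-3.1,-0.1,-8.4,0,0,0,0],[-3.4,-0.1,-10.2,0,0,0,0],[-3.4,-0.1,-11.6,0,0,0,0],[-3.4,-0.1,-13.1,0,0,0,0],[-3.4,-0.1,-14.6,0,0,0,0],[-3.1,-0.1,-16.2,0,0,0,0],[-2.7,-0.1,-17.8,0,0,0,0],[-2.1,-0.1,-19.9,0,0,0,0],[-2.1,-0.1,-19.9,0,0,0,0],[-2.1,-0.1,-19.9,0,0,0,0],[-2.1,-0.1,-19.9,0,0,0,0]]
  ]
}}

```text
clock: 5.15
eef_pos: [0.6228, 0.0183, 0.2666]
tcp_rot: [[0.706, -0.036, -0.708], [-0.029, -0.999, 0.022], [-0.708, 0.005, -0.706]]
wrist_force: [-0.7, 0.2, 0.2]
gripper_width: 0.0006
```

Run:
```python
from h import *
from station import robot,capture
s=robot.read_state(); print(s["clock"],inl(s["eef_pos"]),s["tcp_rot"],s["joint_positions"],s["wrist_force"])
c=capture("scene"); cv2.imwrite("pics/s3.png",c["img"][:,:,::-1])
```

```text
5.15 [0.025 0.002 0.267] [[ 0.706 -0.036 -0.708]
 [-0.029 -0.999  0.022]
 [-0.708  0.005 -0.706]] [-13.287 -14.365 120.349  15.337  30.521  68.499] [-0.725  0.217  0.211]
```

View pics/s3.png

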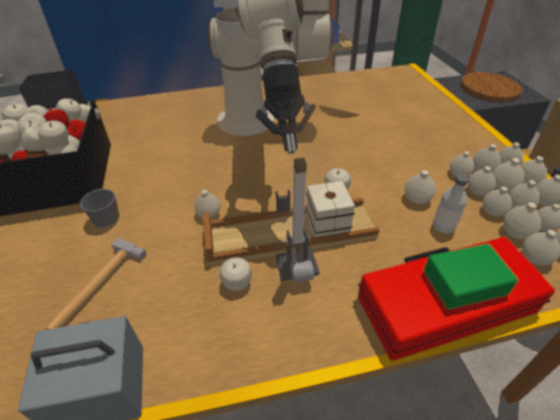

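The scene view shows the gate arm upright and still tipping over, clear of the fingers. Next I'll back off and reorient the tool: pointing down, jaws across the lane, camera trailing on +y.

Run:
```python
from h import *
from station import robot
s=robot.read_state()
for p in (L(-.04,.06,.32),L(0,.2,.25)): print(rel(p,rot(90,XL),s))
```

```text
(array([-8.404, -5.746,  0.823]), array([-85.185, -34.822, -35.458]))
(array([ -0.736, -19.805,   2.952]), array([-85.185, -34.822, -35.458]))
```

{"method": "apply_moves", "body": {
  "targets": [
    [[-4,-1,0.4,0,0,0,0],[-8.4,-5.7,0.8,0,0,0,0],[-8.4,-10,0.8,0,0,0,0],[-6,-15,2,-8,-3,-3,0.2],[-3,-18,2.5,-16,-6.5,-6.6,0.4],[-1,-20,3,-24,-10,-10,0.4],[-1,-20,3,-32,-13,-13,0.4],[-1,-20,3,-40,-16,-16.5,0.4],[-1,-20,3,-48,-19.5,-20,0.4],[-1,-20,3,-56,-23,-23,0.4],[-1,-20,3,-64,-26,-26.5,0.4],[-1,-20,3,-72,-29.5,-30,0.4],[-1,-20,3,-80,-32.5,-33,0.4],[-1,-20,3,-85,-35,-35.5,0.4],[-1,-20,3,-85,-35,-35.5,0.4],[-1,-20,3,-85,-35,-35.5,0.4],[-1,-20,3,-85,-35,-35.5,0.4]]
  ]
}}

```text
clock: 6.9
eef_pos: [0.6012, 0.219, 0.251]
tcp_rot: [[-0.003, 0.999, -0.033], [-0.0, -0.033, -0.999], [-1.0, -0.003, 0.0]]
wrist_force: [-0.9, -0.2, 0.0]
gripper_width: 0.0344
```

Run:
```python
from h import *
from station import robot,capture
s=robot.read_state(); print(s["clock"],inl(s["eef_pos"]),s["tcp_rot"],s["joint_positions"],s["wrist_force"],s["gripper_width"])
for p in ((0,.2,.12),(0,.2,.055),(0,.12,.055),(0,-.07,.055),(0,-.087,.055)): print(p,rel(L(*p),rot(90,XL),s))
c=capture("scene"); cv2.imwrite("pics/s4.png",c["img"][:,:,::-1])
```

```text
6.9 [-0.003  0.202  0.251] [[-0.003  0.999 -0.033]
 [-0.    -0.033 -0.999]
 [-1.    -0.003  0.   ]] [ 9.207 18.053 78.688  0.021 83.436 11.124] [-0.944 -0.216  0.033] 0.03439341946164677
(0, 0.2, 0.12) (array([13.1  ,  0.308,  0.179]), array([-0.258,  0.013,  0.178]))
(0, 0.2, 0.055) (array([19.6  ,  0.329,  0.177]), array([-0.258,  0.013,  0.178]))
(0, 0.12, 0.055) (array([19.602,  0.365,  8.177]), array([-0.258,  0.013,  0.178]))
(0, -0.07, 0.055) (array([19.606,  0.45 , 27.177]), array([-0.258,  0.013,  0.178]))
(0, -0.087, 0.055) (array([19.607,  0.458, 28.877]), array([-0.258,  0.013,  0.178]))
```

View pics/s4.png

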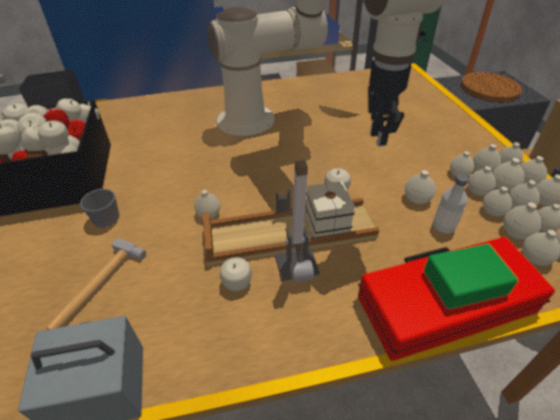

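The scene view shows the arm standing upright with its tip at about (300,165), and the mould still waiting. I'll descend behind the mould and let the arm settle.

{"method": "apply_moves", "body": {
  "targets": [
    [[4,0.3,0.1,0,0,0,0.4],[8,0.3,0.1,0,0,0,0.4],[12,0.3,0.1,0,0,0,0.4],[16,0.3,0.1,0,0,0,0.4],[19.6,0.3,0.1,0,0,0,0.4],[19.6,0.3,0.1,0,0,0,0.4],[19.6,0.3,0.1,0,0,0,0.4],[19.6,0.3,0.1,0,0,0,0.4],[19.6,0.3,0.1,0,0,0,0.4],[19.6,0.3,0.1,0,0,0,0.4],[19.6,0.3,0.1,0,0,0,0.4],[19.6,0.3,0.1,0,0,0,0.4]]
  ]
}}

```text
clock: 8.15
eef_pos: [0.6038, 0.2179, 0.0557]
tcp_rot: [[-0.002, 0.999, -0.033], [-0.0, -0.033, -0.999], [-1.0, -0.002, 0.0]]
wrist_force: [0.3, -0.3, 0.7]
gripper_width: 0.0342
```

Run:
```python
from h import *
from station import robot,capture
s=robot.read_state(); print(s["clock"],inl(s["eef_pos"]),s["wrist_force"])
print(rel(L(0,-.06,.055),rot(90,XL),s))
c=capture("scene")
for th in (1.3,1.5,1.65):   # robot-side corners of the bar end
  p=[L(.105-.22*np.cos(th)-.01*np.sin(th),y,.09+.22*np.sin(th)-.01*np.cos(th)) for y in(-.01,.01)]
  rv=cv2.Rodrigues(c["attitude"].T)[0]; print(th,cv2.projectPoints(np.array(p),rv,-c["attitude"].T@c["xyz"],c["intrinsics"],np.array(c["distortion"]))[0][:,0])
cv2.imwrite("pics/s5.png",cv2.resize(c["img"][130:290,190:400,::-1],None,fx=3.7,fy=3.7,interpolation=2))
```

```text
8.15 [-0.     0.201  0.056] [ 0.266 -0.292  0.663]
(array([ 0.074,  0.121, 26.075]), array([-0.254,  0.004,  0.124]))
1.3 [[286.954 143.55 ]
 [296.906 142.315]]
1.5 [[291.703 151.783]
 [302.165 150.454]]
1.65 [[295.67  161.411]
 [306.499 159.998]]
```

View pics/s5.png

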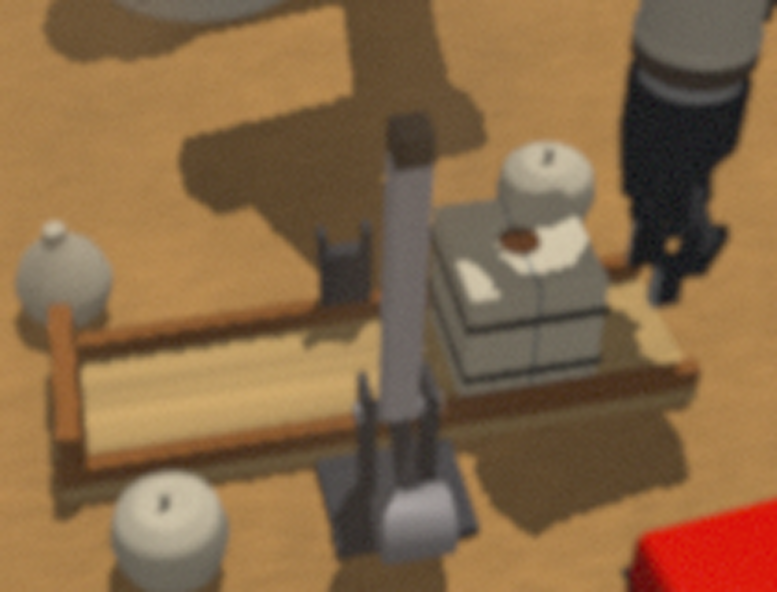

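The bar's end corner is at pixel (295,162), which matches the 1.65 rad projection, so the gate is on its upper stop. Pushing the mould now.

{"method": "apply_moves", "body": {
  "targets": [
    [[0,0.1,1,0,0,0,0.4],[0,0.1,2,0,0,0,0.4],[0,0.1,3,0,0,0,0.4],[0,0.1,4,0,0,0,0.4],[0,0.1,5,0,0,0,0.4],[0,0.1,6,0,0,0,0.4],[0,0.1,7,0,0,0,0.4],[0,0.1,8,0,0,0,0.4],[0,0.1,9,0,0,0,0.4],[0,0.1,10,0,0,0,0.4],[0,0.1,11,0,0,0,0.4],[0,0.1,12,0,0,0,0.4],[0,0.1,13,0,0,0,0.4],[0,0.1,14,0,0,0,0.4],[0,0.1,15,0,0,0,0.4],[0,0.1,16,0,0,0,0.4],[0,0.1,16.8,0,0,0,0.4],[0,0.1,17.5,0,0,0,0.4],[0,0.1,18,0,0,0,0.4],[0,0.1,18,0,0,0,0.4]]
  ]
}}

```text
clock: 10.2
eef_pos: [0.5987, 0.0375, 0.0558]
tcp_rot: [[-0.002, 0.999, -0.034], [0.001, -0.034, -0.999], [-1.0, -0.002, -0.001]]
wrist_force: [0.9, 2.8, -0.4]
gripper_width: 0.034
```

Run:
```python
from h import *
from station import robot,capture
s=robot.read_state(); print(s["clock"],inl(s["eef_pos"]),s["wrist_force"],s["joint_positions"])
print(rel(L(0,-.08,.055),rot(90,XL),s))
c=capture("scene"); cv2.imwrite("pics/s6.png",c["img"][:,:,::-1])
```

```text
10.2 [0.    0.02  0.056] [ 0.889  2.793 -0.394] [-7.959 23.728 94.815  0.023 61.568 -6.   ]
(array([ 0.072,  0.039, 10.028]), array([-0.307, -0.032,  0.108]))
```

View pics/s6.png

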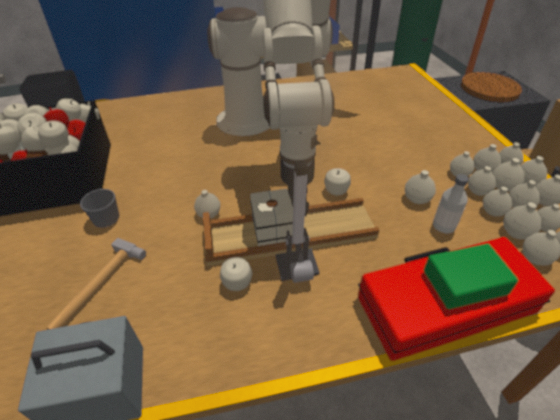

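The mould (270,215) is through the gate, upright and in the channel, with about 3 N of push. The gate is still up. I'll go on slowly to just short of the stop.

{"method": "apply_moves", "body": {
  "targets": [
    [[0,0,1,0,0,0,0.4],[0,0,2,0,0,0,0.4],[0,0,3,0,0,0,0.4],[0,0,4,0,0,0,0.4],[0,0,5,0,0,0,0.4],[0,0,6,0,0,0,0.4],[0,0,7,0,0,0,0.4],[0,0,8,0,0,0,0.4],[0,0,8.7,0,0,0,0.4],[0,0,9.2,0,0,0,0.4],[0,0,9.5,0,0,0,0.4],[0,0,9.8,0,0,0,0.4],[0,0,10,0,0,0,0.4],[0,0,10,0,0,0,0.4]]
  ]
}}

```text
clock: 11.65
eef_pos: [0.5951, -0.062, 0.0555]
tcp_rot: [[-0.002, 0.999, -0.034], [0.001, -0.034, -0.999], [-1.0, -0.002, -0.001]]
wrist_force: [0.5, 4.2, 1.8]
gripper_width: 0.0342
```

{"method": "apply_moves", "body": {
  "targets": [
    [[0,0,0.2,0,0,0,0.4],[0,0,0.3,0,0,0,0.4],[0,0,0.4,0,0,0,0.4],[0,0,0.4,0,0,0,0.4]]
  ]
}}

```text
clock: 12.05
eef_pos: [0.5949, -0.0656, 0.0555]
tcp_rot: [[-0.002, 0.999, -0.034], [0.002, -0.034, -0.999], [-1.0, -0.002, -0.002]]
wrist_force: [1.1, 4.9, 1.9]
gripper_width: 0.0341
```

{"method": "apply_moves", "body": {
  "targets": [
    [[0,0,0.1,0,0,0,0.4],[0,0,0.2,0,0,0,0.4],[0,0,0.3,0,0,0,0.4]]
  ]
}}

```text
clock: 12.35
eef_pos: [0.5948, -0.0679, 0.0557]
tcp_rot: [[-0.002, 0.999, -0.034], [0.002, -0.034, -0.999], [-1.0, -0.003, -0.002]]
wrist_force: [-0.8, 6.4, 2.7]
gripper_width: 0.0344
```

{"method": "apply_moves", "body": {
  "targets": [
    [[0,0,0.1,0,0,0,0.4],[0,0,0.2,0,0,0,0.4],[0,0,0.2,0,0,0,0.4]]
  ]
}}

```text
clock: 12.65
eef_pos: [0.5947, -0.0693, 0.0557]
tcp_rot: [[-0.003, 0.999, -0.033], [0.003, -0.033, -0.999], [-1.0, -0.003, -0.003]]
wrist_force: [0.5, 5.4, 2.0]
gripper_width: 0.0341
```

{"method": "apply_moves", "body": {
  "targets": [
    [[0,0,0.2,0,0,0,0.4],[0,0,0.3,0,0,0,0.4],[0,0,0.4,0,0,0,0.4],[0,0,0.4,0,0,0,0.4]]
  ]
}}

```text
clock: 13.05
eef_pos: [0.5947, -0.0716, 0.056]
tcp_rot: [[-0.002, 0.999, -0.033], [0.006, -0.033, -0.999], [-1.0, -0.003, -0.006]]
wrist_force: [0.5, 10.4, 3.5]
gripper_width: 0.0343
```

Run:
```python
from h import *
from station import robot,capture
s=robot.read_state(); print(s["clock"],inl(s["eef_pos"]),s["wrist_force"])
c=capture("scene"); cv2.imwrite("pics/s7.png",cv2.resize(c["img"][130:290,190:400,::-1],None,fx=3.7,fy=3.7,interpolation=2))
```

```text
13.05 [-0.001 -0.089  0.056] [ 0.464 10.445  3.527]
```

View pics/s7.png

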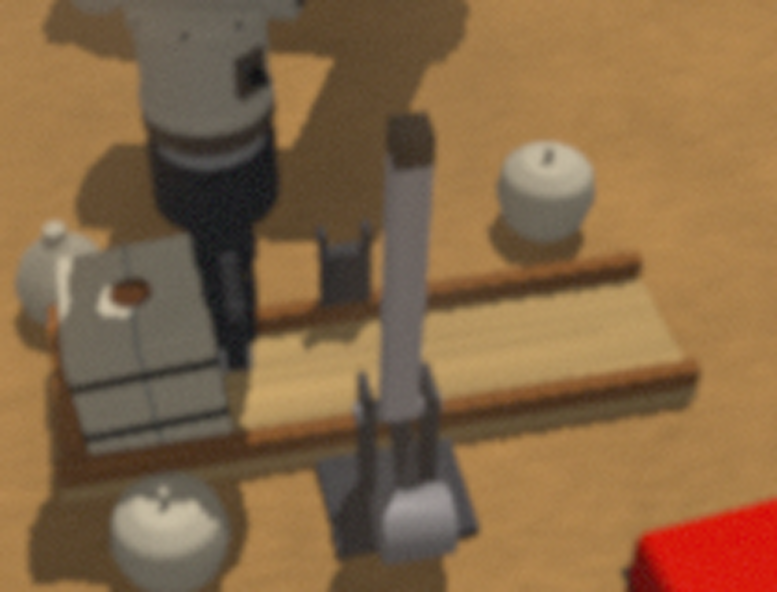

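The mould is against the stop: the push force jumped to 10 N, the tool is at y −0.089 against −0.087 expected, and the picture agrees. I'll retreat, lift clear and check.

{"method": "apply_moves", "body": {
  "targets": [
    [[0,0,-1,0,0,0,0.4],[0,0,-3,0,0,0,0.4],[0,0,-6,0,0,0,0.4],[-4,-1,-6,0,0,0,0.4],[-8,-3,-6,0,0,0,0.4],[-12,-5,-6,0,0,0,0.4],[-16,-8,-6,0,0,0,0.4],[-20,-12,-6,0,0,0,0.4],[-24,-16,-6,0,0,0,0.4],[-24,-20,-6,0,0,0,0.4],[-24,-20,-6,0,0,0,0.4],[-24,-20,-6,0,0,0,0.4]]
  ]
}}

```text
clock: 14.3
eef_pos: [0.397, -0.0068, 0.2974]
tcp_rot: [[0.0, 0.999, -0.034], [0.004, -0.034, -0.999], [-1.0, -0.0, -0.004]]
wrist_force: [0.5, -0.3, -0.1]
gripper_width: 0.034
```

Run:
```python
from h import *
from station import robot,capture
s=robot.read_state(); print(s["clock"],inl(s["eef_pos"]),s["wrist_force"])
t=capture("top"); c=capture("scene"); 
P={}
for n,k in(("top",t),("scene",c)):
    hsv=cv2.cvtColor(k["img"],cv2.COLOR_RGB2HSV)
    # brown round mark near where the mould should show
    g=cv2.projectPoints(L(0,-.144,.112)[None],cv2.Rodrigues(k["attitude"].T)[0],-k["attitude"].T@k["xyz"],k["intrinsics"],np.array(k["distortion"]))[0][0,0]
    u,v=g.astype(int); w=k["img"][v-12:v+13,u-12:u+13].astype(int); m=((w.sum(2)<260)&(w[:,:,0]>w[:,:,2]+20)).astype(np.uint8)
    nn,_,st,ce=cv2.connectedComponentsWithStats(m); print(n,"expect",g,[(ce[i]+[u-12,v-12],st[i,4]) for i in range(1,nn) if st[i,4]>6])
    P[n]=k
    if nn>1:
        i=min((i for i in range(1,nn) if st[i,4]>6),key=lambda i:np.linalg.norm(ce[i]-12)); r=ray(k,tuple(ce[i]+[u-12,v-12])); P[n+"r"]=r; print(inl(pl(r,.112)))
p,e=tri(P["topr"],P["scener"]); print(inl(p),e)
a=cv2.resize(t["img"][130:280,180:380,::-1],None,fx=2,fy=2); b=cv2.resize(c["img"][130:280,190:390,::-1],None,fx=2,fy=2)
cv2.imwrite("pics/f.png",np.hstack([a,b]))
```

```text
14.3 [-0.2   -0.03   0.297] [ 0.492 -0.257 -0.102]
top expect [317.991 208.533] [(array([316.896, 209.167]), np.int32(48))]
[-0.002 -0.14   0.112]
scene expect [227.496 210.442] [(array([227.837, 209.256]), np.int32(43))]
[-0.004 -0.143  0.112]
[-0.002 -0.142  0.113] 0.0024602237321899676
```

View pics/f.png

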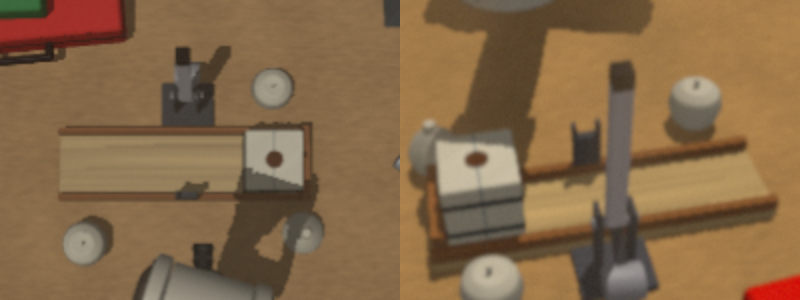

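The final views show the mould home against the stop, its mark at lane (−0.002, −0.142, 0.113), so it is upright. The gate is up and the bystanders are in place. Handing in.

```bash
python3 -c "
from station import robot
print(robot.hand_in())"
```

```text
the job is handed in; nothing more can be done
None
```

The gate arm is up and staying up on its own, and the mould is home against the end stop. I handed the job in at about 14 s; the hand-in reports no verdict.

- **Gate:** I raised the arm from underneath with the shut fingers, at about 2 N, until it tipped past its balance point. Before the push, the pixels of its end matched the 1.65 rad upper stop. It still stood upright in the last pictures.
- **Mould:** I pushed it through the open gate with the fingers, at about 3–6 N. The force rose to 10 N when it met the stop.
- **Final mould position:** Two views put the mark on its top at lane x −2 mm, y −142 mm and z 113 mm. That is within the allowed position, with the top at the height of an upright mould on the floor. The two views disagree by about 2.5 mm.
- **Bystanders:** In the last pictures the two apples and squash_a beside the lane looked undisturbed. I judged this by eye and did not measure it. The last crops leave out squash_b, the bottle, the tub and most of the mallet, but the arm did not go near them.

No check failed.

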